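Close the mould's vent plugs along the row

TASK

Close the vents of the white casting mould: run a fingertip along the row of six blue plugs, pressing each fully home in turn, starting with the one beside the orange funnel and following the row to its other end, so the air is driven out ahead of you. Press like a fingertip, without leaning hard on the mould, pull no plug up, and leave the funnel and everything else on the table standing where it is.

Things in the scene. Friction and masses are not known exactly. Their poses are not given: they have to be found in the camera images.
- mould: White casting mould, 250 (x) x 130 (y) x 30 mm high, fixed on the table at any yaw; origin at the centre of its underside, z up. Six blue plugs in an S-shaped row on its top, at own x, y (mm) (-80,0), (-48,-21), (-16,-13), (16,13), (48,21), (80,0) for vent1 to vent6. Steel screw heads 4 mm high at (110,50), (110,-50), (-110,-50); the funnel stands at the fourth corner.
- vent1_top (a point): Centre of the top face of vent plug 1 (the first, beside the orange funnel): blue, 16 mm across, its top 42 mm above the table when joint value is 0 and 32 mm (2 mm proud of the mould) when fully home.
- vent1 (a joint): How far vent plug 1 is pushed down, m: starts between 0 and 0.003, 0.010 is fully home (a hard stop), negative means pulled up. It slides straight down against about 4 N of friction and stays where it is left.
- vent2_top (a point): Centre of the top face of vent plug 2: blue, 16 mm across, its top 42 mm above the table when joint value is 0 and 32 mm (2 mm proud of the mould) when fully home.
- vent2 (a joint): How far vent plug 2 is pushed down, m: starts between 0 and 0.003, 0.010 is fully home (a hard stop), negative means pulled up. It slides straight down against about 4 N of friction and stays where it is left.
- vent3_top (a point): Centre of the top face of vent plug 3: blue, 16 mm across, its top 42 mm above the table when joint value is 0 and 32 mm (2 mm proud of the mould) when fully home.
- vent3 (a joint): How far vent plug 3 is pushed down, m: starts between 0 and 0.003, 0.010 is fully home (a hard stop), negative means pulled up. It slides straight down against about 4 N of friction and stays where it is left.
- vent4_top (a point): Centre of the top face of vent plug 4: blue, 16 mm across, its top 42 mm above the table when joint value is 0 and 32 mm (2 mm proud of the mould) when fully home.
- vent4 (a joint): How far vent plug 4 is pushed down, m: starts between 0 and 0.003, 0.010 is fully home (a hard stop), negative means pulled up. It slides straight down against about 4 N of friction and stays where it is left.
- vent5_top (a point): Centre of the top face of vent plug 5: blue, 16 mm across, its top 42 mm above the table when joint value is 0 and 32 mm (2 mm proud of the mould) when fully home.
- vent5 (a joint): How far vent plug 5 is pushed down, m: starts between 0 and 0.003, 0.010 is fully home (a hard stop), negative means pulled up. It slides straight down against about 4 N of friction and stays where it is left.
- vent6_top (a point): Centre of the top face of vent plug 6 (the last, farthest from the funnel): blue, 16 mm across, its top 42 mm above the table when joint value is 0 and 32 mm (2 mm proud of the mould) when fully home.
- vent6 (a joint): How far vent plug 6 is pushed down, m: starts between 0 and 0.003, 0.010 is fully home (a hard stop), negative means pulled up. It slides straight down against about 4 N of friction and stays where it is left.
- funnel_mid (a point): Orange pouring funnel, 40 mm wide at the rim, 40 mm high, 30 g, standing loose on a corner of the mould 46 mm from vent plug 1; this point is on its axis, half-way up.
- cup: Loose red plastic cup beside the mould, 56 mm across, 55 mm high; origin under its centre.
- spatula: Loose spatula about 190 mm long lying beside the mould on its other long side, along the mould's length; origin under its middle.
- bottle: Loose white bottle with red cap, 68 mm across, 170 mm high; origin under its centre.
- jar: Loose grey jar, 64 mm across, 80 mm high; origin under its centre.
- beaker: Loose steel beaker, 76 mm across, 100 mm high; origin under its centre.
- wax: Loose yellow wax block, 70 x 45 x 30 mm; origin under its centre.
There are look-alikes about, which are no part of the job. Of the things shaped like the cup, the red one is meant. What is shaped like the beaker but green is not meant.

How it is judged (in metres and radians):
At the end, for the whole second after the job is handed in: All six vent plugs are within 2 mm of fully home; the funnel is within 12 mm, and the other loose things within 15 mm, of where they started, and at rest (value of joint each of vent1, vent2, vent3, vent4, vent5, vent6 above 0.008 m and distance of funnel_mid from where it was at the start of the episode below 0.012 m and distance of each of cup, spatula, bottle, jar, beaker, wax from where it was at the start of the episode below 0.015 m and linear speed of each of cup, spatula, bottle, jar, beaker, wax below 0.02 m/s); the robot touches nothing.
It fails at once if a vent plug is pushed down more than 6 mm while the plug before it in the row is still more than 3 mm short of home ((value of joint vent2 above 0.006 m and value of joint vent1 below 0.007 m) or (value of joint vent3 above 0.006 m and value of joint vent2 below 0.007 m) or (value of joint vent4 above 0.006 m and value of joint vent3 below 0.007 m) or (value of joint vent5 above 0.006 m and value of joint vent4 below 0.007 m) or (value of joint vent6 above 0.006 m and value of joint vent5 below 0.007 m)).
It fails at once if a vent plug is pulled up (value of joint any of vent1, vent2, vent3, vent4, vent5, vent6 below -0.003 m).
It fails at once if the mould or its plugs are pressed with more than 40 N (contact force between the fingers and mould above 40 N).
It fails at once if the funnel is shifted by more than 12 mm, lifted or tipped (distance of funnel_mid from where it was at the start of the episode above 0.012 m).
It fails at once if another thing on the table is shifted by more than 15 mm or lifted (distance of any of cup, spatula, bottle, jar, beaker, wax from where it was at the start of the episode above 0.015 m).
It also fails if it takes over 45 s, if anything falls off the work surface, if the arm or the gripper's body presses on something with over 40 N, if the wrist force passes 120 N, or if a joint passes its speed limit or range.

ROBOT

A 7-joint arm with a two-finger parallel gripper is mounted at the origin on the work surface. World frame = base frame: x ahead of the robot, y to its left, z up, the work surface at z = 0. Lengths are in mm, angles in rad, forces in N, time in s.
With the tool pointing down it reaches from about 400 to 900 mm from the base axis. Payload 5.5 kg.
Tool frame: the origin (TCP) lies on the centre line of the jaws, within the pads' length; the fingertips stand 14 mm ahead of it and the grasp point (between the pads) lies 5 mm behind it; z points along the fingers, y is the line along which they close (so a half turn about z gives the same grasp; the last joint's range is limited). The gripper opens to 85 mm and grips with 20 to 120 N. Pads are 22 mm wide; open, the fingers measure 114 mm over their backs; the gripper's body (76 mm by 85 mm) begins 54 mm behind the grasp point. The pads swing forward as they close: fully open they stand 13 mm farther back than shut.
Start: joints at [-0.934, 0.501, -0.427, 1.55, 0.221, 1.138, -0.21], TCP at [237.315, 605.129, 245.31] pointing down, gripper open.
Joint ranges: [-2.88, 2.88], [-0.31, 2.03], [-1.54, 1.56], [0.2, 2.42], [-1.41, 4.55], [0.19, 2.02], [-2.57, 2.57]. Speed limits (rad/s): [2.57, 2.57, 3.14, 3.14, 3.14, 3.14, 3.14].

INTERFACE

Orientations are given as a rotation vector (axis times angle).
In Python, from rig import env, camera gives the robot as it stands.
- The arm moves only by the shell command python3 -m pendant 'ROWS' [FORCE]. ROWS is JSON, a list of rows, each a list of 7 numbers: the opening, from 0 (shut) to 1 (fully open), then the shift along the tool's x, y, z in mm, then the turn, a rotation vector about the tool's x, y, z in degrees. A call has 1 to 8 rows; each row is the pose to reach, as a shift and turn from the pose commanded when the call began, along the tool's axes at that moment; what a row does not reach only later rows make up. A row lasts 1/8 s, in which the tool goes at most 62.5 mm and 10.7 degrees, less where a joint would pass 70% of its speed; a pose out of reach is approached as far as the arm can. A call with a gripper value outside its range is refused whole. The fingers move at their own pace and stop on an object; FORCE is the grip in N (left out, the last holds). Time passes only in rows, so rows that repeat a pose let the fingers close. It gives the time, the measured TCP pose, the force, the opening and the grip force at its end, in the units of the state.
- env.sense(): the state, without advancing time (a new reading comes with each control period).
- camera(name): name is "scene" or "top" or "wrist"; returns a dict with "image" (384x512x3 uint8, red, green, blue), "intrinsics" (3x3 intrinsics, pixels), "R" (3x3) and "t" (3): a world point X has camera coordinates R X + t. Camera axes: x right, y down, z forward; pixel columns grow to the right and rows downward; lengths in mm; the calibration is good to about 2 mm. A picture is of the moment at which its call begins. There is no depth.
- env.sign_off(): hands the job in; it is judged then, once.
The state is a dict: "clock": time; "joints": joint angles; "qvel": joint speeds; "tau": joint torques, N m; "position": TCP position; "tcp_rot": TCP orientation; "contact_force": force on the tool from outside, world axes, zero at the start; "wrist_torque": the same for the moment, N m; "width": finger opening in mm; "grasp_force": force on a finger pad.
Only numpy, scipy, OpenCV 4.12 (cv2) and the standard library are available. Lean on these libraries where they do the work, as an engineer would, in place of code of your own. Each camera call takes 0.05 s, during which the arm holds its last target. There are 200 camera calls.

## Working session

There is one attempt and no reset: what is moved stays moved. The work goes in short steps, Python scripts to look and compute and a shell command to move; the robot and the scene stay as the last step left them, time stands still between calls to the robot, and variables do not carry over. Pictures are saved under pics/ and viewed, at most 10 in all, crops included, and the job is handed in when it is done.

```bash
mkdir -p pics; python3 - <<'E'
from rig import env, camera
import cv2, numpy as np
for n in ("top","scene"):
    c=camera(n); cv2.imwrite(f"pics/{n}0.png",cv2.cvtColor(c["image"],cv2.COLOR_RGB2BGR))
    np.savez(f"{n}0.npz",**c); print(n,c["intrinsics"].tolist(),c["R"].round(3).tolist(),c["t"])
s=env.sense(); print(s)
E
```

```text
top [[400.23542363394233, 0.0, 254.05117907714944], [0.0, 400.23542363394233, 190.80123170887595], [0.0, 0.0, 1.0]] [[0.005, -1.0, 0.011], [-0.981, -0.007, -0.192], [0.192, -0.01, -0.981]] [  -4.6281334   496.47727838 1033.53711754]
scene [[361.56812613828225, 0.0, 253.16685835941942], [0.0, 361.56812613828225, 189.90922575143307], [0.0, 0.0, 1.0]] [[-0.832, 0.555, 0.0], [0.406, 0.609, -0.682], [-0.378, -0.567, -0.732]] [ 438.2855786  -170.50165193 1218.28912631]
{'clock': 0.1, 'joints': array([-0.93380349,  0.50178795, -0.42682468,  1.55136383,  0.22074701,
        1.13828673, -0.21029224]), 'qvel': array([ 3.22219628e-04, -8.55335046e-04,  1.79344675e-04, -2.81965513e-03,
       -7.62322048e-04, -1.03807847e-03,  1.90218881e-05]), 'tau': array([-1.07573581e-02, -5.70814562e+01, -5.83826870e+00, -2.81743473e+01,
        1.04801930e-02,  5.62638787e-03,  1.55370083e-05]), 'position': array([237.13305391, 604.5425169 , 244.33566414]), 'tcp_rot': array([-5.83573770e-01, -3.08644840e+00,  2.73855389e-03]), 'contact_force': array([-0.48208722, -0.40695065, -0.36498935]), 'wrist_torque': array([0.01636191, 0.04413917, 0.03803313]), 'grasp_force': 0.0, 'width': 85.4686109790906}
```

View pics/top0.png

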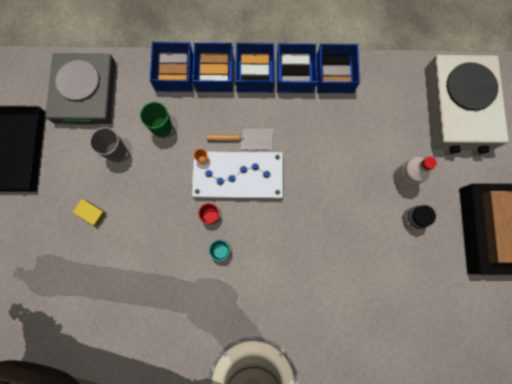

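View pics/scene0.png

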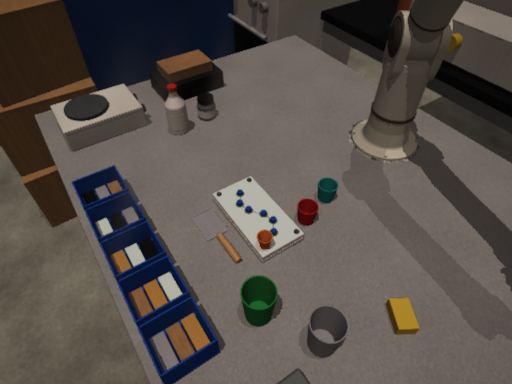

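The top view shows the mould at about (238,175). The orange funnel is at (201,156), and the plugs run from vent1 at (209,174) to vent6 at (267,174). The red cup at (209,214) and the spatula at (240,138) lie beside the mould.

```bash
cat >h.py <<'E'
import cv2, numpy as np
P=np.array([(-80,0),(-48,-21),(-16,-13),(16,13),(48,21),(80,0)],float)
def ray(c,uv,z):
    R,t,K=c["R"],c["t"],c["intrinsics"]; o=-R.T@t
    d=R.T@np.linalg.inv(K)@np.array([uv[0],uv[1],1.]); return o+d*(z-o[2])/d[2]
def blobs(c,lo,hi,box,mn,mx):
    h=cv2.cvtColor(c["image"],cv2.COLOR_RGB2HSV); m=cv2.inRange(h,lo,hi)
    k=np.zeros_like(m); x0,y0,x1,y1=box; k[y0:y1,x0:x1]=m[y0:y1,x0:x1]
    n,_,s,ce=cv2.connectedComponentsWithStats(k)
    return [ce[i] for i in range(1,n) if mn<=s[i,4]<=mx]
def fit(W):  # rigid 2D fit P->W
    a,b=P-P.mean(0),W-W.mean(0); U,S,Vt=np.linalg.svd(a.T@b); R=(U@np.diag([1,np.linalg.det(U@Vt)])@Vt).T
    t=W.mean(0)-R@P.mean(0); return R,t,np.linalg.norm(P@R.T+t-W,axis=1)
E
python3 - <<'E'
from h import *
for n,box in (("top",(192,150,284,200)),("scene",(212,178,302,258))):
    c=np.load(n+"0.npz"); b=blobs(c,(105,110,40),(130,255,255),box,8,200)
    b=sorted(b,key=lambda p:p[0] if n=="top" else -p[1]); print(n,np.round(b,1).tolist())
    if len(b)==6:
        W=np.array([ray(c,p,38)[:2] for p in b]); R,t,e=fit(W)
        print(np.degrees(np.arctan2(R[1,0],R[0,0])),t.round(1),e.round(1)); print((P@R.T+t).round(1).tolist(),W.round(1).tolist())
    f=blobs(c,(5,150,100),(14,255,255),box,20,500); print("fun",[ (p.round(1),ray(c,p,60).round(0)) for p in f])
E
```

```text
top [[208.1, 173.1], [219.8, 180.8], [231.4, 178.0], [243.1, 169.0], [255.0, 166.0], [266.2, 173.9]]
-90.18355306995188 [546.8  44.7] [0.2 0.4 0.1 0.2 0.8 0.6]
[[547.1, 124.7], [526.0, 92.7], [533.9, 60.7], [559.8, 28.6], [567.7, -3.4], [546.6, -35.3]] [[547.1, 124.9], [525.8, 92.4], [533.8, 60.7], [559.6, 28.8], [568.3, -4.0], [546.2, -34.8]]
fun [(array([200.5, 156. ]), array([589., 144.,  60.]))]
scene [[273.5, 231.0], [272.6, 219.3], [263.0, 212.5], [248.2, 208.7], [239.1, 202.4], [239.5, 192.1]]
-90.11408049138635 [549.9  46.1] [0.7 0.7 0.4 0.5 0.5 0. ]
[[550.0, 126.1], [529.0, 94.2], [536.9, 62.2], [562.8, 30.1], [570.8, -1.9], [549.7, -33.9]] [[549.4, 126.4], [529.5, 94.6], [537.2, 62.3], [562.5, 29.8], [570.9, -2.4], [549.8, -33.8]]
fun [(array([264.9, 236.4]), array([587., 141.,  60.]))]
```

```bash
python3 -m pendant '[[0,-20,-14,0,0,0,-3],[0,-60,-43,0,0,0,-8],[0,-105,-76,0,0,0,-13],[0,-150,-108,0,0,0,-18],[0,-195,-140,0,0,0,-21.5],[0,-240,-172,0,0,0,-21.5],[0,-285,-205,0,0,0,-21.5],[0,-325,-234,0,0,0,-21.5]]'
python3 - <<'E'
from rig import env
import numpy as np
from scipy.spatial.transform import Rotation as R
s=env.sense(); r=R.from_rotvec(s["tcp_rot"]).as_matrix(); print(s["clock"],r.round(3).tolist(),s["width"])
print((r.T@(np.array([545.5,125.4,80])-s["position"])).round(1))
E
```

```text
clock: 1.1
position: [455.3, 266.3, 245.1]
tcp_rot: [0.001, -3.141, 0.001]
contact_force: [-0.2, -0.0, -0.8]
width: -0.1
grasp_force: 0.0
1.1 [[-1.0, -0.0, -0.0], [-0.0, 1.0, -0.001], [0.0, -0.001, -1.0]] -0.10009946857414108
[ -90.2 -140.9  165.1]
```

```bash
python3 -m pendant '[[0,-25,-40,30,0,0,0],[0,-55,-85,60,0,0,0],[0,-80,-125,90,0,0,0],[0,-90,-141,125,0,0,0],[0,-90,-141,150,0,0,0],[0,-90,-141,153,0,0,0],[0,-90,-141,153,0,0,0]]'
python3 - <<'E'
from rig import env,camera
import cv2
from h import *
a=camera("top"); b=camera("scene"); w=camera("wrist")
np.savez("w1.npz",**w)
i=[cv2.resize(a["image"][130:220,170:300],(390,270)),cv2.resize(b["image"][150:270,190:320],(390,270)),]
im=np.vstack([np.hstack(i),cv2.resize(w["image"],(780,330))[:, :780]])
cv2.imwrite("pics/m1.png",cv2.cvtColor(im,cv2.COLOR_RGB2BGR))
E
```

```text
clock: 1.98
position: [544.6, 128.4, 92.7]
tcp_rot: [-0.004, 3.142, 0.001]
contact_force: [-0.2, -0.1, 0.3]
width: 0.2
grasp_force: 0.0
```

View pics/m1.png

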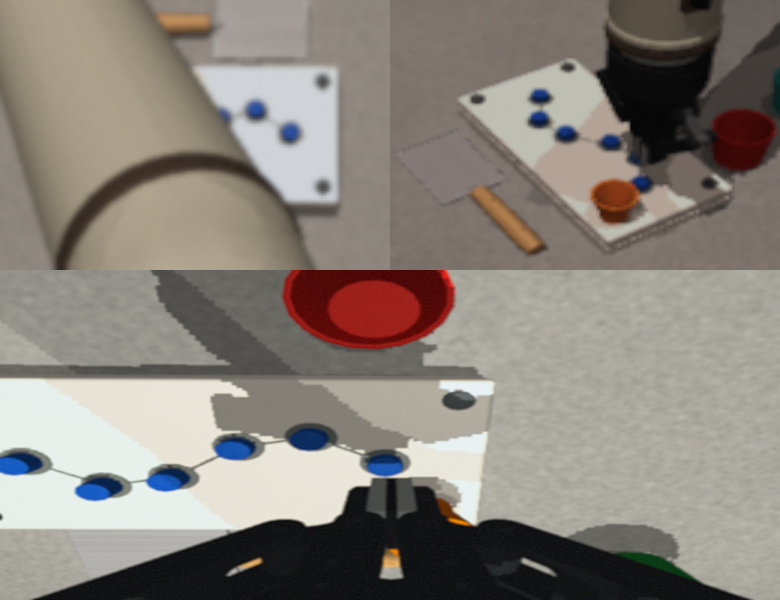

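The wrist view shows the shut fingertips at (392,490), level with vent1 at (385,462). The funnel at (450,515) is behind and clear of the fingers, and the red cup is clear too. I'll refine the fit from this view.

```bash
python3 - <<'E'
from h import *
from rig import env
c=np.load("w1.npz"); b=blobs(c,(105,110,30),(130,255,255),(0,60,512,384),60,3000)
b=sorted(b,key=lambda p:-p[0]); print(np.round(b,1).tolist())
W=np.array([ray(c,p,39)[:2] for p in b])
if len(W)==6:
    R,t,e=fit(W); print(t.round(1),np.degrees(np.arctan2(R[1,0],R[0,0])),e.round(1),(P@R.T+t).round(1).tolist())
else: print(W.round(1))
s=env.sense(); print(s["position"],s["contact_force"])
E
```

```text
[[252.2, 226.6], [202.5, 196.3], [153.9, 207.7], [109.8, 244.0], [64.3, 254.6], [12.1, 225.4]]
[545.6  48.4] -90.11717506706762 [2.3 1.3 0.4 0.2 0.7 3.2] [[545.8, 128.4], [524.7, 96.5], [532.7, 64.4], [558.6, 32.4], [566.5, 0.4], [545.5, -31.6]]
[545.46030119 128.47903016  93.63171007] [-0.07352323  0.43970867 -0.33590349]
```

```bash
python3 -m pendant '[[0,0,-1.5,12,0,0,0],[0,0,-1.5,24,0,0,0],[0,0,-1.5,32,0,0,0],[0,0,-1.5,38,0,0,0],[0,0,-1.5,41,0,0,0],[0,0,-1.5,43,0,0,0],[0,0,-1.5,44,0,0,0],[0,0,-1.5,44,0,0,0]]'
```

```text
clock: 3.12
position: [545.0, 126.3, 48.3]
tcp_rot: [-0.002, 3.141, 0.001]
contact_force: [-0.8, 0.4, 0.5]
width: 0.0
grasp_force: 0.0
```

```bash
python3 -m pendant '[[0,0,0,1,0,0,0],[0,0,0,2,0,0,0],[0,0,0,2,0,0,0]]'
```

```text
clock: 3.5
position: [545.4, 126.4, 46.6]
tcp_rot: [-0.002, 3.14, 0.001]
contact_force: [-0.5, -0.1, 2.9]
width: -0.0
grasp_force: 1.6
```

```bash
python3 -m pendant '[[0,0,0,0.5,0,0,0],[0,0,0,1,0,0,0],[0,0,0,1,0,0,0]]'
```

```text
clock: 3.88
position: [545.3, 126.4, 46.0]
tcp_rot: [-0.002, 3.14, 0.0]
contact_force: [-1.3, -0.8, 8.7]
width: -0.1
grasp_force: 4.2
```

```bash
python3 -m pendant '[[0,0,0,0.5,0,0,0],[0,0,0,1,0,0,0],[0,0,0,1,0,0,0]]'
```

```text
clock: 4.25
position: [545.4, 126.5, 46.0]
tcp_rot: [-0.003, 3.14, -0.0]
contact_force: [-3.3, -1.8, 17.2]
width: 0.1
grasp_force: 8.3
```

```bash
python3 -m pendant '[[0,0,0,-8,0,0,0],[0,0,0,-18,0,0,0],[0,10,-16,-18,0,0,0],[0,19,-32,-18,0,0,0],[0,19,-32,-18,0,0,0],[0,19,-32,-12,0,0,0],[0,19,-32,-7,0,0,0],[0,19,-32,-4,0,0,0]]'
```

```text
clock: 5.25
position: [526.1, 94.5, 48.1]
tcp_rot: [-0.003, 3.141, -0.0]
contact_force: [-1.2, -1.6, 3.3]
width: -0.2
grasp_force: 2.0
```

```bash
python3 -m pendant '[[0,0,0,1.5,0,0,0],[0,0,0,3,0,0,0],[0,0,0,4,0,0,0],[0,0,0,4,0,0,0]]'
```

```text
clock: 5.75
position: [526.1, 94.5, 45.9]
tcp_rot: [-0.003, 3.141, -0.001]
contact_force: [-4.0, -1.8, 18.3]
width: 0.3
grasp_force: 9.2
```

```bash
python3 -m pendant '[[0,0,0,-8,0,0,0],[0,0,0,-18,0,0,0],[0,-4,-16,-18,0,0,0],[0,-8,-32,-18,0,0,0],[0,-8,-32,-18,0,0,0],[0,-8,-32,-12,0,0,0],[0,-8,-32,-7,0,0,0],[0,-8,-32,-4,0,0,0]]'
```

```text
clock: 6.75
position: [533.6, 62.5, 48.0]
tcp_rot: [0.003, -3.141, 0.0]
contact_force: [-0.9, -1.1, 3.3]
width: 0.1
grasp_force: 2.0
```

```bash
python3 -m pendant '[[0,0,0,1.5,0,0,0],[0,0,0,3,0,0,0],[0,0,0,4,0,0,0],[0,0,0,4,0,0,0]]'
```

```text
clock: 7.25
position: [533.7, 62.5, 45.9]
tcp_rot: [0.003, -3.142, 0.001]
contact_force: [-6.1, -1.0, 19.1]
width: -0.1
grasp_force: 9.7
```

```bash
python3 -m pendant '[[0,0,0,-8,0,0,0],[0,0,0,-18,0,0,0],[0,-13,-16,-18,0,0,0],[0,-26,-32,-18,0,0,0],[0,-26,-32,-18,0,0,0],[0,-26,-32,-12,0,0,0],[0,-26,-32,-7,0,0,0],[0,-26,-32,-4,0,0,0]]'
```

```text
clock: 8.25
position: [559.6, 30.3, 48.1]
tcp_rot: [0.003, -3.141, 0.001]
contact_force: [-0.2, -1.7, 4.0]
width: 0.1
grasp_force: 2.0
```

Next I'll finish vent4, then go to vent5 (+8 mm in x, −32 mm in y).

```bash
python3 -m pendant '[[0,0,0,1.5,0,0,0],[0,0,0,3,0,0,0],[0,0,0,4,0,0,0],[0,0,0,4,0,0,0]]'
```

```text
clock: 8.75
position: [559.7, 30.4, 45.9]
tcp_rot: [0.003, -3.141, 0.001]
contact_force: [-4.9, -2.1, 17.5]
width: 0.1
grasp_force: 9.1
```

```bash
python3 -m pendant '[[0,0,0,-8,0,0,0],[0,0,0,-18,0,0,0],[0,-4,-16,-18,0,0,0],[0,-8,-32,-18,0,0,0],[0,-8,-32,-18,0,0,0],[0,-8,-32,-12,0,0,0],[0,-8,-32,-7,0,0,0],[0,-8,-32,-4,0,0,0]]'
```

```text
clock: 9.75
position: [568.0, -1.8, 48.1]
tcp_rot: [-0.003, 3.141, -0.001]
contact_force: [-1.0, -2.2, 3.5]
width: 0.0
grasp_force: 2.0
```

```bash
python3 -m pendant '[[0,0,0,1.5,0,0,0],[0,0,0,3,0,0,0],[0,0,0,4,0,0,0],[0,0,0,4,0,0,0]]'
```

```text
clock: 10.25
position: [568.0, -1.8, 45.9]
tcp_rot: [-0.002, 3.141, -0.001]
contact_force: [-4.2, -2.9, 17.9]
width: 0.2
grasp_force: 8.7
```

Vent6 is at about (547, −33.5).

```bash
python3 -m pendant '[[0,0,0,-8,0,0,0],[0,0,0,-18,0,0,0],[0,10,-16,-18,0,0,0],[0,21,-32,-18,0,0,0],[0,21,-32,-18,0,0,0],[0,21,-32,-12,0,0,0],[0,21,-32,-7,0,0,0],[0,21,-32,-4,0,0,0]]'
```

```text
clock: 11.25
position: [547.2, -33.4, 48.1]
tcp_rot: [-0.003, 3.142, 0.0]
contact_force: [-0.5, -1.3, 3.6]
width: -0.5
grasp_force: 2.0
```

```bash
python3 -m pendant '[[0,0,0,1.5,0,0,0],[0,0,0,3,0,0,0],[0,0,0,4,0,0,0],[0,0,0,4,0,0,0]]'
```

```text
clock: 11.75
position: [547.3, -33.5, 45.9]
tcp_rot: [-0.003, 3.141, -0.001]
contact_force: [-5.8, 0.2, 17.9]
width: 0.2
grasp_force: 9.0
```

```bash
python3 -m pendant '[[0,0,0,-10,0,0,0],[0,0,0,-40,0,0,0],[0,0,0,-80,0,0,0],[0,30,-10,-130,0,0,0],[0,70,-40,-150,0,0,0],[0,100,-70,-150,0,0,0],[0,100,-70,-150,0,0,0]]'
python3 - <<'E'
from rig import env,camera
import cv2
from h import *
a=camera("top"); b=camera("scene")
im=np.hstack([cv2.resize(a["image"][130:240,170:300],(390,330)),cv2.resize(b["image"][160:270,190:320],(390,330))])
cv2.imwrite("pics/m2.png",cv2.cvtColor(im,cv2.COLOR_RGB2BGR))
for n,c,box in (("top",a,(192,150,284,200)),("scene",b,(212,178,302,258))):
    print(n,[ (p.round(1),ray(c,p,60).round(0)) for p in blobs(c,(5,150,100),(14,255,255),box,20,500)])
E
```

```text
clock: 12.62
position: [444.5, -106.3, 194.4]
tcp_rot: [-0.005, -3.14, 0.002]
contact_force: [0.3, 1.4, 0.7]
width: -0.1
grasp_force: 0.0
top [(array([200.6, 155.9]), array([590., 144.,  60.]))]
scene [(array([264.7, 236.5]), array([587., 141.,  60.]))]
```

View pics/m2.png

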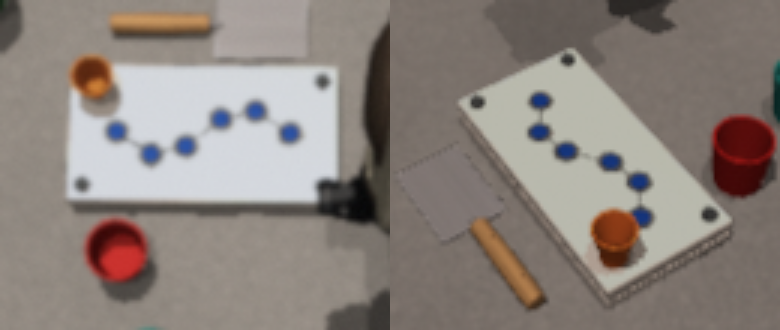

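All six plugs look flush in the scene crop, from (641,217) to (540,101). The funnel, cup and spatula haven't moved, and the arm is clear of everything.

```bash
python3 -c "
from rig import env
print(env.sign_off())"
```

```text
the job is handed in; nothing more can be done
None
```

I pressed all six plugs down to their hard stops in order from the funnel end, with readings of 17–19 N at each stop. The funnel, cup and spatula were where they started in the last pictures, and I handed the job in with the arm clear at about 13 s; no verdict came back.

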